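# Close the egg cooker and wind its timer to the index tab

## Robot

A 6-joint arm with a two-finger parallel gripper is mounted at the origin on a cart in front of the work surface, level with it; the furniture and walls round the work are solid. World frame = base frame: x ahead of the robot, y to its left, z up, the work surface at z = 0. Lengths are in m, angles in rad, forces in N, time in s.
With the tool pointing down it reaches from about 0.425 to 0.95 m from the base axis. Payload 3.5 kg.
Tool frame: the origin (TCP) lies midway between the tips of the shut fingers; the grasp point (between the pads) lies 19 mm behind it (ctrl.pinch_z is the distance from the TCP to the grasp point, in m); z points along the fingers, y is the line along which they close (so a half turn about z gives the same grasp; the last joint's range is limited). The gripper opens to 85 mm and grips with 20 to 120 N. Pads are 22 mm wide; open, the fingers measure 114 mm over their backs; the gripper's body (76 mm by 85 mm) begins 54 mm behind the grasp point. The pads swing forward as they close: fully open they stand 13 mm farther back than shut.
Start: joints at [-1.316, 0.286, 1.577, -0, 1.279, -0.15], TCP at [0.266, -0.62, 0.231] pointing down, gripper open.
Joint ranges: [-2.77, 2.77], [-0.9, 2.22], [0.21, 2.48], [-1.53, 4.67], [0.24, 2.81], [-2.84, 2.84]. Speed limits (rad/s): [2.79, 2.79, 3.14, 3.14, 3.14, 3.14].

## Interface

Orientations are given as a unit quaternion [x, y, z, w].
In Python, from plant import get_state, viewer, sign_off, ctrl gives the robot as it stands. The module is installed in compiled form; this text tells all that it offers.
- The arm moves only by the shell command python3 -m handwheel 'ROWS' [FORCE]. ROWS is JSON, a list that holds one entry, the list of rows, each a list of 5 numbers: the finger opening in m, from 0 to 0.0854, then the shift along the tool's x, y, z in m, then the turn about the tool's z in degrees. In form: [[[claw, x, y, z, spin], ...]]. A call has 1 to 12 rows; each row shifts and turns the commanded pose from where the row before left it, along the tool's axes as they then stand; what a row does not reach is not made up. A row lasts 1/12 s, in which the tool goes at most 41.7 mm and 7.16 degrees, less where a joint would pass 70% of its speed; a pose out of reach is approached as far as the arm can. A call is refused whole if a number of a shift passes 0.0417 or a number of a turn 7.16, either way. A call with a gripper value outside its range is refused whole. The fingers move at their own pace and stop on an object; FORCE is the grip in N (left out, the last holds). Time passes only in rows, so rows that do not move let the fingers close. It gives the time, the measured TCP pose, the force, the opening and the grip force at its end, in the units of the state.
- get_state(): the state, without advancing time (a new reading comes with each control period).
- viewer.read_camera(name): name is "side" or "top" or "wrist"; returns the picture (400x640x3 uint8, blue, green, red); there is no depth.
- viewer.camera_params(name): a dict with "fov_y" (degrees; the focal length in pixels is half the picture's height over the tangent of half this angle, whatever the lens; pixels are square), "cx", "cy" (the principal point, pixels), "xyz" and "attitude" of the camera in the world; the wrist camera has in their place "hand_eye" (4x4, takes a point from camera to tool coordinates, whose origin is the TCP and whose axes are the flange's). Camera axes: x right, y up, looking along -z (the intrinsics and any distortion apply to the point x, -y, -z); pixel columns grow to the right and rows downward; lengths in m; the calibration is good to about 2 mm. The wrist camera is an equidistant fisheye: a pixel r from the principal point sees the ray r / f radians off the axis. A picture is of the moment at which its call begins: read the wrist's pose just before it. camera_params takes no time and is no camera call.
- sign_off(): hands the job in; it is judged then, once.
Trained networks look in the newest picture that a camera, given by its name, has taken for a name from the list of things; names that differ only in an ending like _2 or _b are one class to them, and where a whole thing is asked for, a point or a joint stands for the part that bears it (a point fixed in the world has none). Each returns a list of dicts, best first, with "confidence" (0 to 1); they miss things now and then, are a little off and sometimes report something else, mostly with a low value. They report only what shows in the picture. A call takes as long as a camera call.
- viewer.look_for(camera, name): "extent" ([left, top, width, height] as shares, 0 to 1, of the picture: columns of its width, rows of its height, round what is visible of it).
- viewer.outline_of(camera, name): "mask" (400x640 bool, what is visible of it) and "extent" ([left, top, width, height] as shares, 0 to 1, of the picture: columns of its width, rows of its height, round what is visible of it).
- viewer.pinpoint(camera, name): "xy" ([column, row] as shares, 0 to 1, of the picture: columns of its width, rows of its height: a listed point, or the origin of a listed thing).
The state is a dict: "time": time; "qpos": joint angles; "dq": joint speeds; "joint_efforts": joint torques, N m; "eef_pos": TCP position; "tcp_rot": TCP orientation; "contact_force": force on the tool from outside, world axes, zero at the start; "wrist_torque": the same for the moment, N m; "opening": opening from 0.0 (shut) to 1.0 (fully open); "finger_force": force on a finger pad.
Only numpy, scipy, OpenCV 4.12 (cv2) and the standard library are available. Lean on these libraries where they do the work, as an engineer would, in place of code of your own. Each camera call takes 0.05 s, during which the arm holds its last target. There are 200 camera calls.

## Task

Get the egg cooker going: lower the steel lid gently over the eggs so that it sits fully home and level on the cooker and let go of it, then turn the timer dial clockwise until its pointer stands in line with the raised index tab on the rim of the dial plate. Leave the salt shaker, pepper mill and coffee jar where they stand.

Things in the scene. Friction and masses are not known exactly. Their poses are not given: they have to be found in the camera images.
- egg_cooker: White egg cooker, fixed: round drum 150 mm across with five eggs (tips 96 mm up) and a round dial pod. Origin: centre of the drum's underside, z up; pod axis at x = -135 mm, y = 0. The lid's rim rests on the drum's shoulder, 50 mm up, round a raised steel plate (124 mm across, 6 mm high, 4.5 mm play all round); the lid's knob centre is then at x = 0, y = 0, z = 130 mm.
- lid_knob (a point): Centre of the black knob on the loose round steel lid, 80 mm above the lid's lower rim. Knob: upright cylinder 34 mm across, 36 mm high (18 mm above and below this point), 5 mm above the lid's top. Lid: 142 mm across, 133 mm inside at the rim, open below, 0.18 kg, starts rim down on the worktop, upright; z is its axis.
- index_plate: Thin round dark plate, 110 mm across, fixed under the dial on the pod (120 mm across, 45 mm high). Origin on the dial's axis, 45.5 mm above the worktop; z up; x points from the axis to the raised index tab at its rim: a bright metal block 10 mm wide, 45 to 57 mm from the axis, top 12 mm above the origin. Where round the dial the tab stands differs each time.
- dial (a joint): Timer dial angle in rad: 0 at the off stop, grows as the dial is turned clockwise seen from above, up to 4.6. It stays where it is left (friction about 0.06 N m). At 0 the pointer points along the cooker's axes towards (-x, +y), 45 degrees between them.
- dial_pointer (a point): Tip of the dial's steel pointer nose, 43 mm from the dial's axis, 58 mm above the worktop. It turns with the dial. The dial is in line with the tab when this tip lies on the line from the dial's axis to the tab (within the tab's width).
- dial_grip (a point): Point on the dial's axis, 76 mm above the worktop, at half height of the dial's upright grip bar. Bar: black, 60 mm long through the axis along the direction of the pointer, 16 mm thick, 32 mm high, its top 88 mm above the worktop; it stands on a flat round skirt 76 mm across whose top is 56 mm above the worktop.
- salt_centre (a point): Centre of a salt shaker, 55 mm across, 111 mm high, a bystander; z is its upright axis.
- mill_centre (a point): Centre of a dark wooden pepper mill, 58 mm across, 150 mm high, a bystander; z is its upright axis.
- coffee_jar_centre (a point): Centre of a small dark coffee jar with a pale cap, 43 mm across, 92 mm high, a bystander standing in front of the rack; z is its upright axis.

How it is judged:
On the way, in this order (a step that is already met when the one before it is completed fails the run):
1. the lid sits fully home on the cooker and is let go (z of lid_knob in the frame of egg_cooker between 0.126 and 0.1335 m and x of lid_knob in the frame of egg_cooker between -0.01 and 0.01 m and y of lid_knob in the frame of egg_cooker between -0.01 and 0.01 m and angle between lid_knob's own z axis and vertical below 0.05 rad and contact force between the fingers and lid below 0.3 N), for 0.2 s.
2. the dial's pointer is in line with the index tab (y of dial_pointer in the frame of index_plate between -0.005 and 0.005 m and x of dial_pointer in the frame of index_plate above 0.03 m and velocity of joint dial between -0.05 and 0.05 rad/s), for 0.2 s.
At the end, for the whole second after the job is handed in: The lid rests level on the drum's shoulder (knob centre within 10 mm of the drum's axis and not over 3.5 mm too high, tilt under 0.05 rad), released and at rest; the dial is at rest with its pointer tip within 5 mm either side of the line from the dial's axis to the index tab (all of step 1 and all of step 2 and linear speed of lid below 0.02 m/s); the robot touches nothing.
It fails at once if a bystander is shifted by over 30 mm or tipped (distance of any of salt_centre, mill_centre, coffee_jar_centre from where it was at the start of the episode above 0.03 m or angle between any of salt_centre, mill_centre, coffee_jar_centre's own z axis and vertical above 0.3 rad).
It fails at once if the lid is dropped or pressed hard onto the cooker (over 40 N) (contact force between lid and egg_cooker above 40 N).
It also fails if it takes over 61 s, if anything falls off the work surface, if the arm or the gripper's body presses on something with over 40 N, if the wrist force passes 120 N, or if a joint passes its speed limit or range.

## Working session

There is one attempt and no reset: what is moved stays moved. The work goes in short steps, Python scripts to look and compute and a shell command to move; the robot and the scene stay as the last step left them, time stands still between calls to the robot, and variables do not carry over. Pictures are saved under pics/ and viewed, at most 12 in all, crops included, and the job is handed in when it is done.

```bash
mkdir -p pics
cat > h.py <<'E'
import numpy as np, cv2
from scipy.spatial.transform import Rotation as R
from plant import get_state, viewer
def pose(cam):
    p=viewer.camera_params(cam)
    if 'hand_eye' in p:
        s=get_state(); T=np.eye(4); T[:3,:3]=R.from_quat(s['tcp_rot']).as_matrix(); T[:3,3]=s['eef_pos']
        M=T@np.array(p['hand_eye'])
        return p,M[:3,:3],M[:3,3]
    a=np.array(p['attitude'])
    Rm=R.from_quat(a).as_matrix() if a.size==4 else (a if a.shape==(3,3) else R.from_euler('xyz',a).as_matrix())
    return p,Rm,np.array(p['xyz'])
def ray(cam,u,v,P=None):
    p,Rm,o=P or pose(cam); f=200/np.tan(np.radians(p['fov_y'])/2)
    x=(u-p['cx'])/f; y=(v-p['cy'])/f
    if cam=='wrist':
        r=np.hypot(x,y); k=np.sin(r)/r if r>1e-9 else 1
        d=np.array([x*k,-y*k,-np.cos(r)])
    else: d=np.array([x,-y,-1])
    d=Rm@d; return o,d/np.linalg.norm(d)
def atz(cam,u,v,z,P=None):
    o,d=ray(cam,u,v,P); return o+d*(z-o[2])/d[2]
def proj(cam,X,P=None):
    p,Rm,o=P or pose(cam); f=200/np.tan(np.radians(p['fov_y'])/2)
    c=Rm.T@(np.array(X)-o); x,y,z=c[0],-c[1],-c[2]
    if cam=='wrist':
        r=np.hypot(x,y); t=np.arctan2(r,z); return np.array([p['cx']+f*t*x/r,p['cy']+f*t*y/r])
    return np.array([p['cx']+f*x/z,p['cy']+f*y/z])
def tri(a,b):
    (o1,d1),(o2,d2)=a,b
    t=np.linalg.lstsq(np.c_[d1,-d2],o2-o1,rcond=None)[0]
    p,q=o1+t[0]*d1,o2+t[1]*d2; return (p+q)/2,np.linalg.norm(p-q)
E
python3 - <<'E'
from h import *
np.set_printoptions(precision=4,suppress=True)
for c in ('side','top','wrist'):
    print(viewer.camera_params(c)); im=viewer.read_camera(c)
    if c!='wrist': cv2.imwrite(f'pics/{c}0.png',im)
Z=dict(egg_cooker=0,lid_knob=.08,index_plate=.0455,dial_pointer=.058,dial_grip=.076,salt_centre=.0555,mill_centre=.075,coffee_jar_centre=.046)
for n,z in Z.items():
    rr={}
    for c in ('top','side'):
        r=viewer.pinpoint(c,n)
        for q in r[:2]:
            u,v=q['xy'][0]*640,q['xy'][1]*400
            print(n,c,round(q['confidence'],2),round(u),round(v),atz(c,u,v,z))
        if r: rr[c]=ray(c,r[0]['xy'][0]*640,r[0]['xy'][1]*400)
    if len(rr)==2: print('  tri',*tri(rr['top'],rr['side']))
E
```

```text
{'fov_y': 50.47724904236857, 'cx': 319.63936659393187, 'cy': 202.65000161719811, 'xyz': array([0.2728, 0.8996, 0.5529]), 'attitude': array([-0.0808,  0.5295,  0.837 , -0.1122])}
{'fov_y': 55.57197666170915, 'cx': 323.4355104302742, 'cy': 202.70065608194477, 'xyz': array([ 0.3631, -0.0793,  1.0673]), 'attitude': array([ 0.0738, -0.0647, -0.6984,  0.709 ])}
{'fov_y': 65.70646984690485, 'cx': 319.19120953106324, 'cy': 196.86332490004395, 'hand_eye': array([[-0.0016,  0.9645,  0.2639,  0.0678],
       [ 1.    ,  0.002 , -0.0014, -0.0005],
       [-0.0019,  0.2639, -0.9645, -0.1427],
       [ 0.    ,  0.    ,  0.    ,  1.    ]])}
egg_cooker top 0.95 268 199 [0.5838 0.0946 0.    ]
egg_cooker side 0.67 296 257 [0.573  0.0822 0.    ]
egg_cooker side 0.53 345 264 [0.4527 0.0815 0.    ]
  tri [0.576  0.0919 0.0072] 0.01269772637805634
lid_knob top 0.79 362 194 [ 0.5834 -0.1683  0.08  ]
lid_knob side 0.95 321 183 [ 0.5881 -0.193   0.08  ]
lid_knob side 0.59 343 266 [0.428  0.2095 0.08  ]
  tri [ 0.5808 -0.1673  0.0911] 0.00027049791591458443
index_plate top 0.6 251 246 [0.4436 0.1272 0.0455]
in
[... 365 characters left out ...]
grip side 0.67 345 247 [0.4438 0.1309 0.076 ]
  tri [0.4413 0.128  0.0742] 0.006052775055787875
salt_centre top 0.69 268 199 [0.5714 0.0853 0.0555]
salt_centre top 0.68 416 210 [ 0.5462 -0.3139  0.0555]
salt_centre side 0.83 344 179 [ 0.5423 -0.3007  0.0555]
  tri [0.5009 0.0541 0.209 ] 0.07685798202255108
mill_centre top 0.66 416 158 [ 0.6869 -0.3152  0.075 ]
mill_centre top 0.16 253 248 [0.438  0.1179 0.075 ]
mill_centre side 0.79 302 167 [ 0.6875 -0.3222  0.075 ]
  tri [ 0.6854 -0.3146  0.0781] 0.0009895823824952468
coffee_jar_centre top 0.54 306 163 [ 0.6788 -0.0138  0.046 ]
coffee_jar_centre side 0.92 269 218 [ 0.6791 -0.0108  0.046 ]
  tri [ 0.6798 -0.0136  0.0444] 0.000980755766869267
```

View pics/top0.png

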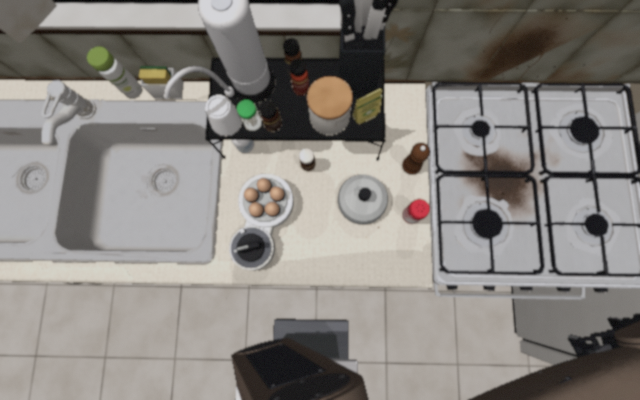

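View pics/side0.png

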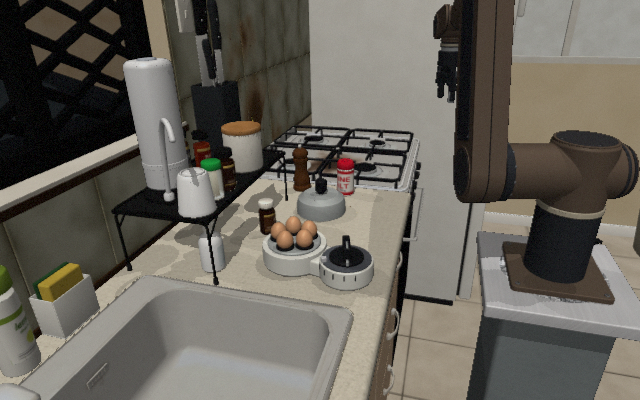

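Top view: the lid is at px (362,198) with its knob at (364,194), the cooker at (266,200), the dial at (252,247), salt at (418,210), the mill at (416,158) and the jar at (307,160). The side view agrees: knob at (321,185), dial at (346,262).

```bash
cat > go.py <<'E'
import sys
from h import *
# usage: go.py x y z : tool-frame shift needed from measured pose
np.set_printoptions(precision=4,suppress=True)
s=get_state(); Rm=R.from_quat(s['tcp_rot']).as_matrix()
print(s['time'],'tcp',np.array(s['eef_pos']),'yaw of tool y',np.degrees(np.arctan2(Rm[1,1],Rm[0,1])),'toolz',Rm[:,2],'op',s['opening'],'F',np.array(s['contact_force']))
if len(sys.argv)>3: print('shift mm',1000*Rm.T@(np.array(list(map(float,sys.argv[1:4])))-s['eef_pos']))
E
python3 go.py 0.50 -0.18 0.231
python3 - <<'E'
from plant import get_state
print(get_state())
E
```

```text
0.95 tcp [ 0.2659 -0.6204  0.2314] yaw of tool y -66.80389293345664 toolz [-0.     -0.0001 -1.    ] op 0.9969426878549859 F [ 0.562  -0.4943 -0.361 ]
shift mm [ 388.6887 -312.6072    0.3215]
{'time': 0.95, 'qpos': array([-1.31598982e+00,  2.86267678e-01,  1.57668650e+00, -3.24063221e-05,
        1.27857909e+00, -1.50032601e-01]), 'dq': array([ 0.00092396,  0.00070701,  0.00023643, -0.00047099, -0.00015394,
       -0.00111052]), 'joint_efforts': array([-2.16338462e-04, -4.05971575e+01, -2.92947346e+01, -2.03808759e-04,
        4.99443668e-04, -9.08424738e-06]), 'eef_pos': array([ 0.26586163, -0.62043317,  0.23135376]), 'tcp_rot': array([ 9.79582080e-01,  2.01044642e-01, -1.39403123e-05,  3.04646309e-05]), 'contact_force': array([ 0.56204744, -0.49430008, -0.36104762]), 'wrist_torque': array([ 0.02482584,  0.0360864 , -0.03671717]), 'finger_force': 0.0, 'opening': 0.9969426878549859}
```

```bash
python3 -m handwheel '[[[0.085,0.033,-0.024,0,0],[0.085,0.033,-0.024,0,0],[0.085,0.033,-0.024,0,0],[0.085,0.033,-0.024,0,0],[0.085,0.033,-0.024,0,0],[0.085,0.033,-0.024,0,0],[0.085,0.033,-0.024,0,0],[0.085,0.033,-0.024,0,0],[0.085,0.033,-0.024,0,0],[0.085,0.033,-0.024,0,0],[0.085,0.033,-0.024,0,0],[0.085,0.03,-0.022,0,0]]]' && python3 -m handwheel '[[[0.085,0.01,-0.01,0,0],[0.085,0,0,0,0],[0.085,0,0,0,0]]]'
python3 - <<'E'
from h import *
np.set_printoptions(precision=4,suppress=True)
P=pose('wrist'); im=viewer.read_camera('wrist'); cv2.imwrite('pics/w1.png',im)
for n,z in dict(lid_knob=.08,salt_centre=.0555,mill_centre=.075).items():
    for q in viewer.pinpoint('wrist',n)[:2]:
        u,v=q['xy'][0]*640,q['xy'][1]*400; print(n,q['confidence'],u,v,atz('wrist',u,v,z,P))
for q in viewer.outline_of('wrist','lid_knob')[:2]:
    m=q['mask']; ys,xs=np.nonzero(m); e=cv2.fitEllipse(cv2.convexHull(np.c_[xs,ys].astype(np.int32)))
    print(q['confidence'],m.sum(),e,atz('wrist',*e[0],.04,P))
E
python3 go.py 0.582 -0.169 0.13
```

```text
time: 1.95
eef_pos: [0.5153, -0.2006, 0.2317]
tcp_rot: [0.98, 0.201, 0.0, 0.0]
contact_force: [0.1, -0.9, -0.6]
opening: 0.993
finger_force: 0.0
time: 2.2
eef_pos: [0.5199, -0.189, 0.2314]
tcp_rot: [0.979, 0.202, -0.0, 0.0]
contact_force: [0.8, -0.0, -0.2]
opening: 0.999
finger_force: 0.0
lid_knob 0.73 326.976 119.08000000000001 [ 0.5808 -0.1709  0.08  ]
lid_knob 0.49 140.096 53.12 [0.578  0.0403 0.08  ]
salt_centre 0.68 432.32 205.79999999999998 [ 0.5427 -0.3182  0.0555]
mill_centre 0.84 494.976 85.39999999999999 [ 0.6935 -0.318   0.075 ]
0.92 12173 ((327.6470947265625, 115.62334442138672), (124.00432586669922, 125.18942260742188), 84.1292724609375) [ 0.5844 -0.1714  0.04  ]
2.45 tcp [ 0.5193 -0.1908  0.2313] yaw of tool y -66.92162745781516 toolz [-0.0001 -0.0001 -1.    ] op 0.9935724044499386 F [ 0.0449 -0.0446  0.2427]
shift mm [ 66.3034   4.4969 101.2931]
```

View pics/w1.png

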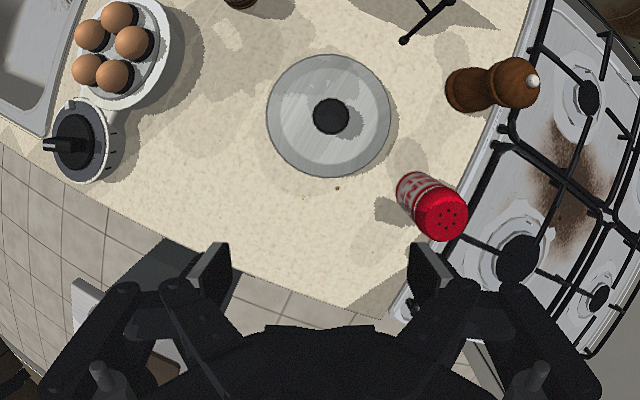

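Wrist view: the lid disc is at (328,116), its black knob at (331,117), and salt (432,206) is well clear of the fingers. I'll go down over the knob.

```bash
python3 -m handwheel '[[[0.085,0.0165,0.0016,0.015,0],[0.085,0.0165,0.0016,0.015,0],[0.085,0.0165,0.0016,0.015,0],[0.085,0.0165,0.0016,0.015,0],[0.085,0,0,0,0],[0.085,0,0,0.025,0],[0.085,0,0,0.025,0],[0.085,0,0,0.025,0],[0.085,0,0,0.02,0],[0.085,0,0,0.01,0],[0.085,0,0,0,0],[0.085,0,0,0,0]]]' 40; python3 go.py 0.5822 -0.171 0.066
```

```text
time: 3.45
eef_pos: [0.5829, -0.1703, 0.0669]
tcp_rot: [0.98, 0.201, 0.0, 0.0]
contact_force: [-0.0, 0.1, -0.3]
opening: 0.994
finger_force: 0.0
3.45 tcp [ 0.5829 -0.1703  0.0669] yaw of tool y -66.85387193816355 toolz [ 0.0001 -0.0002 -1.    ] op 0.9943407020607201 F [-0.0231  0.0592 -0.2768]
shift mm [-0.9093  0.4259  0.9212]
```

```bash
python3 -m handwheel '[[[0.02,0,0,0,0],[0.02,0,0,0,0],[0.02,0,0,0,0],[0.02,0,0,0,0],[0.02,0,0,0,0],[0.02,0,0,0,0],[0.02,0,0,0,0],[0.02,0,0,0,0]]]' 50; python3 go.py
```

```text
time: 4.12
eef_pos: [0.5838, -0.17, 0.0678]
tcp_rot: [0.98, 0.201, 0.001, 0.001]
contact_force: [-1.7, -0.6, 5.9]
opening: 0.38
finger_force: 50.2
4.1167 tcp [ 0.5838 -0.17    0.0678] yaw of tool y -66.79367367476728 toolz [ 0.0021 -0.0013 -1.    ] op 0.37960334042063504 F [-1.7136 -0.5537  5.9495]
```

```bash
python3 -m handwheel '[[[0.02,0,0,-0.01,0],[0.02,0,0,-0.02,0],[0.02,0,0,-0.025,0],[0.02,0,0,-0.025,0],[0.02,0,0,-0.025,0],[0.02,0,0,-0.025,0],[0.02,0.001,-0.02,0,0],[0.02,0.001,-0.03,0,0],[0.02,0.001,-0.03,0,0],[0.02,0.001,-0.03,0,0],[0.02,0.001,-0.015,0,0],[0.02,0,0,0,0]]]' ; python3 -m handwheel '[[[0.02,0,0,0,0],[0.02,0,0,0,0]]]' >/dev/null
python3 - <<'E'
from h import *
np.set_printoptions(precision=4,suppress=True)
P=pose('wrist'); im=viewer.read_camera('wrist'); cv2.imwrite('pics/w2.png',im)
np.savez('w2.npz',R=P[1],o=P[2])
Z=dict(egg_cooker=0,lid_knob=.08,index_plate=.0455,dial_pointer=.058,dial_grip=.076,coffee_jar_centre=.046)
for n,z in Z.items():
    for q in viewer.pinpoint('wrist',n)[:2]:
        u,v=q['xy'][0]*640,q['xy'][1]*400; print(n,q['confidence'],u,v,atz('wrist',u,v,z,P))
E
python3 go.py 0.577 0.092 .19
```

```text
time: 5.12
eef_pos: [0.5364, -0.0497, 0.1952]
tcp_rot: [0.979, 0.203, -0.001, -0.001]
contact_force: [1.8, 0.2, -2.6]
opening: 0.377
finger_force: 50.2
egg_cooker 0.65 208.89600000000002 95.48 [0.5756 0.0969 0.    ]
egg_cooker 0.33 97.28 198.0 [0.3944 0.2175 0.    ]
lid_knob 0.68 314.304 264.32000000000005 [ 0.4736 -0.0759  0.08  ]
dial_pointer 0.82 98.368 198.67999999999998 [0.4296 0.174  0.058 ]
dial_grip 0.93 120.128 209.28 [0.4415 0.1299 0.076 ]
dial_grip 0.63 98.624 197.92000000000002 [0.4415 0.161  0.076 ]
coffee_jar_centre 0.84 344.128 28.799999999999997 [ 0.6866 -0.0156  0.046 ]
coffee_jar_centre 0.51 317.824 265.47999999999996 [ 0.4571 -0.0865  0.046 ]
5.6333 tcp [ 0.5384 -0.0532  0.1962] yaw of tool y -66.8578754531687 toolz [-0.0002  0.0001 -1.    ] op 0.38196258906809855 F [-0.247   0.0075 -3.2242]
shift mm [  92.5701 -118.3698    6.2188]
```

View pics/w2.png

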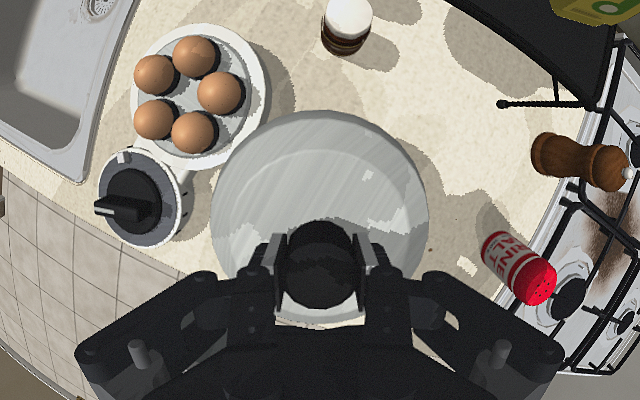

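Wrist view: the lid hangs level from the gripper at (320,220). The drum is at (200,95), the dial pod at (140,200), the bright tab at (123,156) and the pointer at (97,208). I'll fit the cooker's silhouette for a finer pose.

```bash
cat > fit.py <<'E'
from h import *
from scipy.optimize import minimize
np.set_printoptions(precision=4,suppress=True)
t=np.linspace(0,2*np.pi,48)
def cyl(cam,P,c,r,h,img):
    pts=np.array([proj(cam,[c[0]+r*np.cos(a),c[1]+r*np.sin(a),z],P) for z in (0,h) for a in t])
    cv2.fillConvexPoly(img,np.round(cv2.convexHull(pts.astype(np.float32))*16).astype(np.int32),1,shift=4)
def model(p,cam,P):
    img=np.zeros((400,640),np.uint8); c=p[:2]; d=c-.135*np.array([np.cos(p[2]),np.sin(p[2])])
    cyl(cam,P,c,.075,.05,img); cyl(cam,P,d,.060,.045,img); return img>0
def fit(cam,p0):
    P=pose(cam); viewer.read_camera(cam); q=viewer.outline_of(cam,'egg_cooker')[0]; m=q['mask']
    occ=np.zeros_like(m)
    if cam=='wrist':
        l=viewer.outline_of(cam,'lid_knob')
        if l: occ=cv2.dilate(l[0]['mask'].astype(np.uint8),np.ones((5,5)))>0
    def cost(p):
        a=model(p,cam,P)&~occ; b=m&~occ; return 1-(a&b).sum()/(a|b).sum()
    r=minimize(cost,p0,method='Nelder-Mead',options=dict(initial_simplex=np.array(p0)+np.array([[0,0,0],[.01,0,0],[0,.01,0],[0,0,.1]]),xatol=1e-4,fatol=1e-4))
    c=r.x[:2]; print(cam,q['confidence'],'IoU',1-r.fun,'c,yaw',r.x,'pod',c-.135*np.array([np.cos(r.x[2]),np.sin(r.x[2])]))
    return r.x,P,m
E
python3 - <<'E'
from fit import *
p,P,m=fit('wrist',[.577,.092,-.26]); 
p2,_,_=fit('top',[.577,.092,-.26]); fit('side',[.577,.092,-.26])
im=cv2.imread('pics/w2.png')
for q,c in ((p,(0,0,255)),(p2,(0,255,0))):
    for z,r in ((.05,.075),(.056,.062)):
        for a in t: cv2.circle(im,tuple(np.round(proj('wrist',[q[0]+r*np.cos(a),q[1]+r*np.sin(a),z],P)).astype(int)),0,c,-1)
    pod=q[:2]-.135*np.array([np.cos(q[2]),np.sin(q[2])])
    for z,r in ((.045,.060),(.0455,.055)):
        for a in t: cv2.circle(im,tuple(np.round(proj('wrist',[pod[0]+r*np.cos(a),pod[1]+r*np.sin(a),z],P)).astype(int)),0,c,-1)
    for (u,v,z) in ((123,154,.0575),(97,208,.058)):
        w=atz('wrist',u,v,z,P)[:2]-pod; print(w,np.linalg.norm(w),np.degrees(np.arctan2(w[1],w[0])))
cv2.imwrite('pics/ov.png',cv2.resize(im[10:260,70:310],None,fx=2.3,fy=2.3,interpolation=cv2.INTER_NEAREST))
E
```

```text
wrist 0.59 IoU 0.8435875036399184 c,yaw [ 0.5721  0.0972 -0.258 ] pod [0.4416 0.1316]
top 0.91 IoU 0.31676136363636365 c,yaw [ 0.5811  0.1032 -0.3   ] pod [0.4521 0.1431]
side 0.91 IoU 0.8170031487312466 c,yaw [ 0.5753  0.0851 -0.2683] pod [0.4451 0.1209]
[0.0506 0.02  ] 0.05439728835879518 21.609135374804623
[-0.0243  0.0429] 0.04932320723351296 119.55965633315444
[0.0401 0.0085] 0.04095525780467671 12.003685789131119
[-0.0348  0.0314] 0.04689904888118684 137.98940215662182
```

View pics/ov.png

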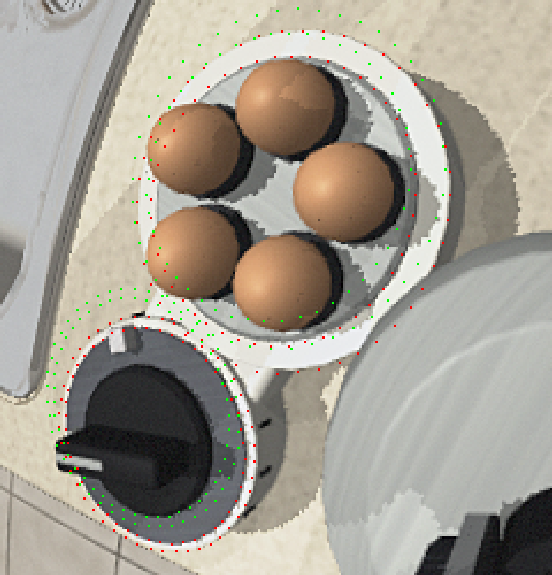

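The red circles from the wrist fit line up well with the drum, the plate and the pod (drum at crop (295,200), pod at (160,435)). Next I'll check how the lid sits in the grip, using the same camera.

```bash
python3 - <<'E'
from fit import *
from scipy.optimize import least_squares
P=pose('wrist'); viewer.read_camera('wrist')
s=get_state(); Rm=R.from_quat(s['tcp_rot']).as_matrix(); tcp=np.array(s['eef_pos'])
for q in viewer.outline_of('wrist','lid_knob')[:1]:
    m=q['mask'].astype(np.uint8); c=max(cv2.findContours(m,0,1)[0],key=len)[:,0]
    print(q['confidence'],q['extent'])
    c=c[c[:,1]<230]; X=np.array([atz('wrist',u,v,tcp[2]-.0675,P)[:2] for u,v in c])
    r=least_squares(lambda p:np.hypot(*(X-p[:2]).T)-p[2],[*tcp[:2],.071],loss='soft_l1',f_scale=.001)
    print('free',r.x, 'tool off',Rm.T@(np.r_[r.x[:2],tcp[2]]-tcp))
    r=least_squares(lambda p:np.hypot(*(X-p[:2]).T)-.071,[*tcp[:2]],loss='soft_l1',f_scale=.001)
    print('fix',r.x, 'tool off',Rm.T@(np.r_[r.x[:2],tcp[2]]-tcp))
# drum: plate edge (steel plate r .062 z .056) from crop clicks
cl=np.array([(415,160),(395,110),(265,60),(345,70),(225,80),(160,190),(275,340),(160,210)])/2.3+[70,10]
X=np.array([atz('wrist',u,v,.056,P)[:2] for u,v in cl])
r=least_squares(lambda p:np.hypot(*(X-p[:2]).T)-.062,[.572,.097]); print('plate',r.x,r.fun*1000)
cl=np.array([(300,30),(345,38),(400,70),(435,120),(449,180),(142,180),(160,115),(200,65),(250,38)])/2.3+[70,10]
X=np.array([atz('wrist',u,v,.05,P)[:2] for u,v in cl])
r=least_squares(lambda p:np.hypot(*(X-p[:2]).T)-.075,[.572,.097]); print('shoulder',r.x,r.fun*1000)
E
python3 go.py
```

```text
0.72 [0.3292, 0.288, 0.3372, 0.5225]
free [ 0.5284 -0.0566  0.0814] tool off [-0.0106 -0.0003 -0.    ]
fix [ 0.5393 -0.0519] tool off [ 0.0012 -0.0003  0.    ]
plate [0.5722 0.094 ] [-1.8338 -1.2093  0.2749 -1.7219 -0.4179 -1.2811 -2.9644 -1.9756]
shoulder [0.5719 0.0974] [-0.2434 -0.8857 -0.5406 -0.2826 -0.1383 -2.5772  0.5747  1.4983  0.5001]
6.0833 tcp [ 0.5383 -0.0526  0.1963] yaw of tool y -66.80350046904395 toolz [ 0.  0. -1.] op 0.37754905187117666 F [ 1.5311 -0.3689 -2.4193]
```

```bash
python3 -m handwheel '[[[0.02,0.01,-0.0137,0,0],[0.02,0.016,-0.022,0,0],[0.02,0.02,-0.0275,0,0],[0.02,0.02,-0.0275,0,0],[0.02,0.016,-0.022,0,0],[0.02,0.0077,-0.011,0,0],[0.02,0,0,0,0],[0.02,0,0,0,0],[0.02,0,0,0,0]]]'; python3 go.py .572 .0965 .19;  python3 - <<'E'
from h import *
im=viewer.read_camera('side'); cv2.imwrite('pics/s2.png',cv2.resize(im[150:310,220:400],None,fx=3.3,fy=3.3,interpolation=cv2.INTER_CUBIC))
im=viewer.read_camera('top'); cv2.imwrite('pics/t2.png',cv2.resize(im[150:280,200:330],None,fx=4,fy=4,interpolation=cv2.INTER_CUBIC))
print(viewer.pinpoint('wrist','dial_pointer'))
E
```

```text
time: 6.83
eef_pos: [0.5718, 0.0955, 0.1962]
tcp_rot: [0.98, 0.201, -0.0, 0.0]
contact_force: [0.3, -0.5, -1.9]
opening: 0.38
finger_force: 50.4
6.8333 tcp [0.5718 0.0955 0.1962] yaw of tool y -66.82874599207848 toolz [-0.0005 -0.0008 -1.    ] op 0.3802517467817579 F [ 0.312  -0.5085 -1.8679]
shift mm [ 0.571  -0.8849  6.167 ]
[{'xy': [0.1548, 0.4985], 'confidence': 0.77}, {'xy': [0.9147, 0.4002], 'confidence': 0.64}]
```

View pics/s2.png

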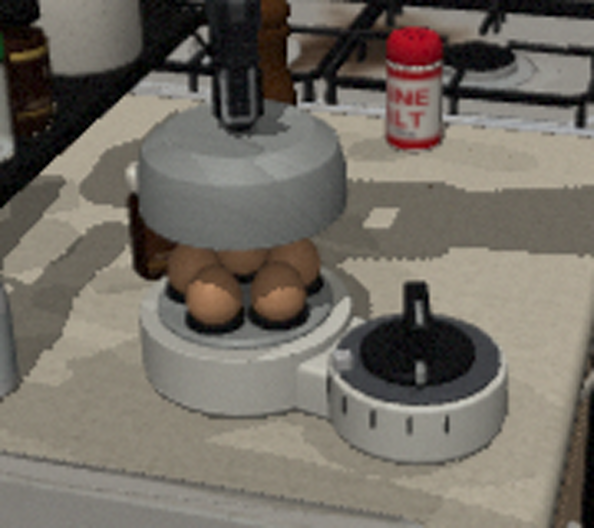

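Side crop: the lid spans columns 140–346 just above the eggs, and the drum spans 141–352. I'll check the sideways alignment numerically.

Run:
```python
from h import *
P=pose('side')
T=np.linspace(0,2*np.pi,200)
def span(c,r,z):
    u=[(proj('side',[c[0]+r*np.cos(a),c[1]+r*np.sin(a),z],P)[0]-220)*3.3 for a in T]; return min(u),max(u)
print('lid pred',span((.5718,.0955),.071,.135),'seen 140,346')
for c in ((.5718,.0955),(.5768,.0955),(.5718,.1005)): print('drum pred',c,span(c,.075,.04),'seen 141,352?')
```

```text
lid pred (np.float64(134.2628366711433), np.float64(343.75753104216136)) seen 140,346
drum pred (0.5718, 0.0955) (np.float64(138.75594697184656), np.float64(350.99587188129277)) seen 141,352?
drum pred (0.5768, 0.0955) (np.float64(132.16884226186065), np.float64(344.1863022477943)) seen 141,352?
drum pred (0.5718, 0.1005) (np.float64(135.96060537853043), np.float64(349.1546933426276)) seen 141,352?
```

View pics/t2.png

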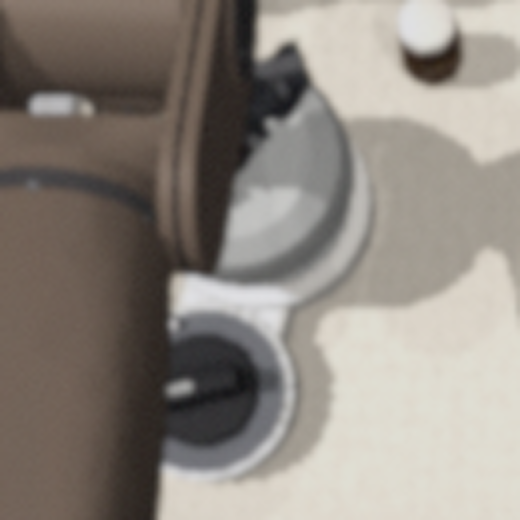

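The top crop shows the lid centred over the drum to within a few mm (right edges at columns 350 and 372), and the side view agrees to about 1–2 mm. I'll lower it to just above the plate.

```bash
python3 -m handwheel '[[[0.02,0.001,-0.0005,0.01,0],[0.02,0,0,0.015,0],[0.02,0,0,0.015,0],[0.02,0,0,0.012,0],[0.02,0,0,0.008,0],[0.02,0,0,0.005,0],[0.02,0,0,0,0],[0.02,0,0,0,0]]]'; python3 go.py;  python3 - <<'E'
from h import *
T=np.linspace(0,2*np.pi,300)
for c,(r0,r1,u0) in dict(top=(150,280,200)).items():
    P=pose(c); im=viewer.read_camera(c); 
    for nm,(x,y),r,z,col in (('lid',(.5725,.0965),.071,.062,(0,0,255)),('drum',(.5725,.0965),.075,.05,(0,255,0)),('drum0',(.5725,.0965),.075,.0,(255,0,0))):
        pt=np.array([(proj(c,[x+r*np.cos(a),y+r*np.sin(a),z],P)-[u0,r0])*4+1.5 for a in T]); print(nm,pt.max(0),pt.min(0))
    cv2.imwrite('pics/t3.png',cv2.resize(im[150:280,200:330],None,fx=4,fy=4,interpolation=cv2.INTER_CUBIC))
im=viewer.read_camera('side'); P=pose('side')
big=cv2.resize(im[150:310,220:400],None,fx=3.3,fy=3.3,interpolation=cv2.INTER_CUBIC)
cv2.imwrite('pics/c3.png',np.hstack([big[:520],cv2.imread('pics/t3.png')])[:, :1114])
b=cv2.imread('pics/c3.png'); cv2.imwrite('pics/c3.png',cv2.resize(b,None,fx=.7,fy=.7,interpolation=cv2.INTER_AREA))
E
```

```text
time: 7.65
eef_pos: [0.573, 0.0971, 0.1314]
tcp_rot: [0.98, 0.201, 0.0, 0.0]
contact_force: [0.5, -0.6, -2.5]
opening: 0.377
finger_force: 50.3
7.65 tcp [0.573  0.0971 0.1314] yaw of tool y -66.81294723074362 toolz [ 0.0002 -0.     -1.    ] op 0.3772264381931175 F [ 0.4655 -0.594  -2.4818]
lid [362.21006116 298.95636305] [153.00213046  93.9394467 ]
drum [369.74299971 307.29365049] [151.243459    93.06998725]
drum0 [376.17379891 316.72845031] [167.49984779 111.76455744]
```

View pics/c3.png

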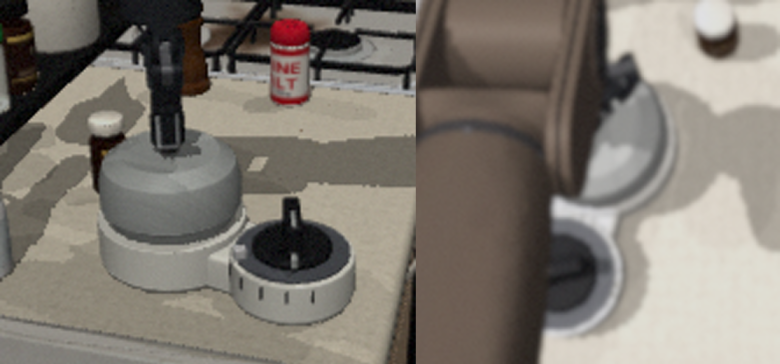

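The lid sits visibly concentric just above the drum (side: lid 100–241, drum 100–245). I'll lower it slowly the rest of the way.

```bash
python3 -m handwheel '[[[0.02,0,0,0.003,0],[0.02,0,0,0.002,0],[0.02,0,0,0.002,0],[0.02,0,0,0.001,0],[0.02,0,0,0.001,0],[0.02,0,0,0.001,0],[0.02,0,0,0,0],[0.02,0,0,0,0]]]'; python3 go.py
```

```text
time: 8.42
eef_pos: [0.5727, 0.0972, 0.1213]
tcp_rot: [0.98, 0.201, -0.0, -0.0]
contact_force: [0.8, 0.3, -1.6]
opening: 0.384
finger_force: 50.4
8.4167 tcp [0.5727 0.0972 0.1213] yaw of tool y -66.80757373980383 toolz [-0.0002  0.     -1.    ] op 0.38403304587856857 F [ 0.7597  0.3174 -1.6187]
```

```bash
python3 -m handwheel '[[[0.02,0,0,0.001,0],[0.02,0,0,0.001,0],[0.02,0,0,0.0008,0],[0.02,0,0,0.0006,0],[0.02,0,0,0,0],[0.02,0,0,0,0]]]'; python3 go.py
```

```text
time: 8.92
eef_pos: [0.5728, 0.0972, 0.1181]
tcp_rot: [0.98, 0.201, 0.0, 0.0]
contact_force: [0.1, -0.1, -1.4]
opening: 0.375
finger_force: 50.4
8.9167 tcp [0.5728 0.0972 0.1181] yaw of tool y -66.8073494908738 toolz [ 0.0002  0.     -1.    ] op 0.37549122687742975 F [ 0.0861 -0.0769 -1.4358]
```

```bash
python3 -m handwheel '[[[0.02,0,0,0.0006,0],[0.02,0,0,0.0006,0],[0.02,0,0,0.0006,0],[0.02,0,0,0,0],[0.02,0,0,0,0]]]'; python3 go.py
```

```text
time: 9.33
eef_pos: [0.5729, 0.0973, 0.1179]
tcp_rot: [0.98, 0.201, -0.0, 0.0]
contact_force: [-4.9, 0.3, 6.1]
opening: 0.381
finger_force: 51.3
9.3333 tcp [0.5729 0.0973 0.1179] yaw of tool y -66.7960904488398 toolz [-0.0001 -0.0001 -1.    ] op 0.3812722081894383 F [-4.8657  0.3128  6.1294]
```

Contact comes exactly at the seated height, so I'll let go and rise.

```bash
python3 -m handwheel '[[[0.05,0,0,0,0],[0.085,0,0,0,0],[0.085,0,0,0,0],[0.085,0,0,0,0],[0.085,0,0,-0.01,0],[0.085,0,0,-0.02,0],[0.085,0,0,-0.03,0],[0.085,0,0,-0.03,0],[0.085,0,0,-0.02,0],[0.085,0,0,0,0]]]'; python3 -m handwheel '[[[0.085,-0.04,0,0,0],[0.085,-0.04,0,0,0],[0.085,-0.04,0,0,0],[0.085,-0.04,0,0,0],[0.085,-0.02,0,0,0],[0.085,0,0,0,0],[0.085,0,0,0,0],[0.085,0,0,0,0]]]'
python3 - <<'E'
from fit import *
P=pose('wrist'); im=viewer.read_camera('wrist'); cv2.imwrite('pics/w4.png',im)
for n,z in dict(egg_cooker=0,lid_knob=.13,index_plate=.0455,dial_pointer=.058,dial_grip=.076).items():
    for q in viewer.pinpoint('wrist',n)[:2]:
        u,v=q['xy'][0]*640,q['xy'][1]*400; print(n,q['confidence'],u,v,atz('wrist',u,v,z,P))
E
python3 go.py .4416 .130 .2
```

```text
time: 10.17
eef_pos: [0.5759, 0.0973, 0.2333]
tcp_rot: [0.98, 0.201, 0.006, 0.001]
contact_force: [0.4, 0.1, 1.4]
opening: 0.996
finger_force: 0.0
time: 10.83
eef_pos: [0.4078, 0.0264, 0.2263]
tcp_rot: [0.98, 0.201, 0.0, 0.0]
contact_force: [-0.2, 0.2, 0.1]
opening: 0.993
finger_force: 0.0
dial_pointer 0.93 196.48 108.48 [0.4298 0.1748 0.058 ]
dial_grip 0.63 233.6 113.99999999999999 [0.4401 0.1293 0.076 ]
11.1333 tcp [0.4077 0.0266 0.226 ] yaw of tool y -66.76839134977438 toolz [-0.0007  0.0002 -1.    ] op 0.9924449885884714 F [-0.0669  0.6517 -0.3457]
shift mm [ 71.9421 -81.6689  25.9634]
```

View pics/w4.png

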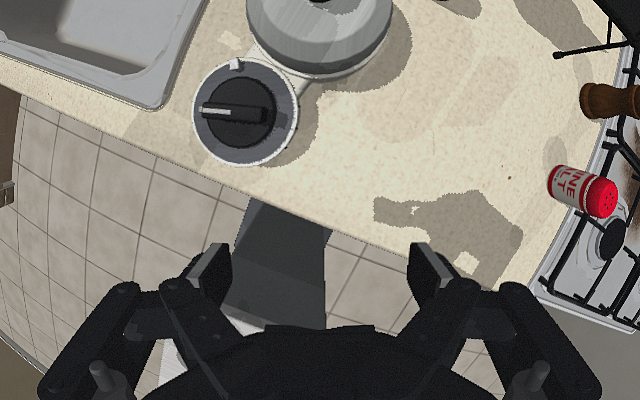

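Wrist view: the lid is seated on the drum, the dial is centred near (244,114) with its pointer tip at (200,110), and the tab is at (236,64). Now I'll work out the angles.

```bash
cat > ang.py <<'E'
from fit import *
def ang(P,pod,tab,ptr):
    for n,(u,v),z in (('tab',tab,.0575),('ptr',ptr,.058)):
        w=atz('wrist',u,v,z,P)[:2]-pod; print(n,np.linalg.norm(w)*1000,np.degrees(np.arctan2(w[1],w[0])))
E
python3 - <<'E'
from ang import *
P=pose('wrist'); im=cv2.imread('pics/w4.png')
# plate+pod: fit pod top rim circle clicks (left,bottom,right rim, z=.045 r=.060)
ang(P,np.array([.441,.130]),(236,65),(201,110))
c=im[40:190,170:320]; print('qpos',get_state()['qpos'])
b=cv2.resize(c,None,fx=4,fy=4,interpolation=cv2.INTER_CUBIC)
for pod,col in (((.441,.130),(0,0,255)),):
    for z,r in ((.045,.060),(.0455,.055),(.056,.038)):
        for a in t: cv2.circle(b,tuple(np.round((proj('wrist',[pod[0]+r*np.cos(a),pod[1]+r*np.sin(a),z],P)-[170,40])*4+1.5).astype(int)),1,col,-1)
cv2.imwrite('pics/d4.png',b)
E
```

```text
tab 49.52090408811562 25.518974261800814
ptr 41.053491674972356 106.08328568826836
qpos [-0.1845 -0.3376  2.1976  0.      1.2823  0.9808]
```

View pics/d4.png

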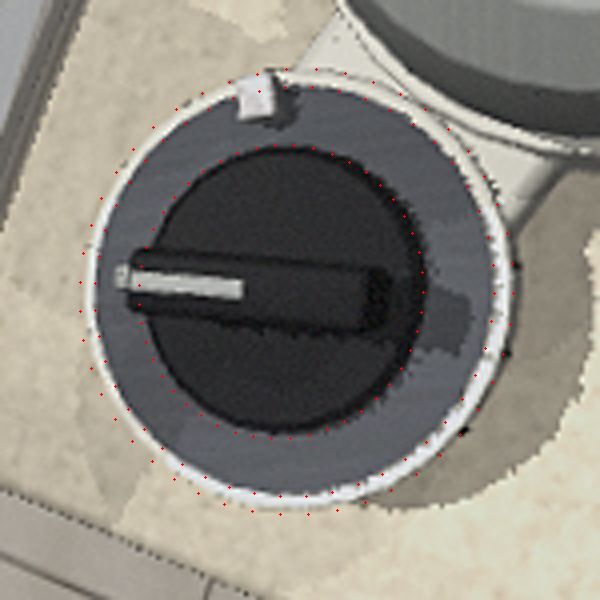

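The dial crop shows the skirt centre near (287,290), the pointer nose at (121,278) and the tab top at (257,97). The model circles are within about 2 mm.

```bash
python3 - <<'E'
from ang import *
P=pose('wrist')
px=lambda x,y:((x-1.5)/4+170,(y-1.5)/4+40)
# fit axis from skirt edge clicks
cl=[(148,270),(200,180),(287,147),(370,175),(424,270),(287,433),(200,400),(160,345)]
X=np.array([atz('wrist',*px(*c),.056,P)[:2] for c in cl])
from scipy.optimize import least_squares
r=least_squares(lambda p:np.hypot(*(X-p[:2]).T)-.038,[.441,.13],loss='soft_l1',f_scale=.001); print('skirt',r.x,r.fun*1000)
cl=[(97,270),(140,170),(210,105),(330,85),(430,135),(495,250),(470,385),(400,460),(300,493),(190,455)]
X=np.array([atz('wrist',*px(*c),.0455,P)[:2] for c in cl])
r2=least_squares(lambda p:np.hypot(*(X-p[:2]).T)-.055,[.441,.13],loss='soft_l1',f_scale=.001); print('plate',r2.x,r2.fun*1000)
for pod in (r.x,r2.x): ang(P,pod,px(256,97),px(121,278))
# bar direction: top edges z .088
a=atz('wrist',*px(245,290),.088,P)-atz('wrist',*px(135,280),.088,P); print(np.degrees(np.arctan2(-a[1],-a[0])))
E
python3 go.py .4412 .1313 .16
```

```text
skirt [0.4421 0.1279] [ 0.1074 -0.3831 -0.8172 -1.5452 -1.7812 -1.1923 -1.5394 -1.1989]
plate [0.4423 0.1297] [ 0.539  -0.869   0.1033 -0.1044 -0.7535  0.15   -0.1301 -0.167   0.1712
 -1.8757]
tab 51.147179484329165 30.908458701151737
ptr 44.72000540482135 105.59638154563598
tab 50.05380973353286 29.37078818049418
ptr 43.137001800036565 106.54909256132842
104.84137328782838
11.1333 tcp [0.4077 0.0266 0.226 ] yaw of tool y -66.76839134977438 toolz [-0.0007  0.0002 -1.    ] op 0.9924449885884714 F [-0.0669  0.6517 -0.3457]
shift mm [ 72.1098 -83.0042  65.9639]
```

```bash
python3 -m handwheel '[[[0.085,0.018,-0.0202,0,0],[0.085,0.018,-0.0202,0,0],[0.085,0.018,-0.0202,0,0],[0.085,0.018,-0.0202,0,0],[0.05,0,0,0,0],[0.05,0,0,0,-6],[0.05,0,0,0,-7],[0.05,0,0,0,-7],[0.05,0,0,0,-7],[0.05,0,0,0,-7],[0.05,0,0,0,-7],[0.05,0,0,0,-7]]]'; python3 -m handwheel '[[[0.05,0,0,0.01,-7],[0.05,0,0,0.015,-7],[0.05,0,0,0.015,-7],[0.05,0,0,0.015,-7],[0.05,0,0,0.01,-7],[0.05,0,0,0,0],[0.05,0,0,0,0],[0.05,0,0,0,0]]]';python3 go.py .442 .129 .064
python3 - <<'E'
from fit import *
P=pose('wrist'); im=viewer.read_camera('wrist'); cv2.imwrite('pics/w5.png',im)
for n,z in dict(lid_knob=.13,index_plate=.0455,dial_pointer=.058,dial_grip=.076).items():
    for q in viewer.pinpoint('wrist',n)[:2]:
        u,v=q['xy'][0]*640,q['xy'][1]*400; print(n,q['confidence'],u,v,atz('wrist',u,v,z,P))
E
```

```text
time: 12.13
eef_pos: [0.4417, 0.1286, 0.2259]
tcp_rot: [0.811, 0.585, -0.0, -0.0]
contact_force: [-0.5, 0.5, 0.4]
opening: 0.589
finger_force: 0.0
time: 12.8
eef_pos: [0.4422, 0.1288, 0.1618]
tcp_rot: [0.602, 0.799, 0.0, 0.0]
contact_force: [-0.2, -0.2, 0.1]
opening: 0.587
finger_force: 0.0
12.8 tcp [0.4422 0.1288 0.1618] yaw of tool y 16.038932931828256 toolz [ 0.0009 -0.0001 -1.    ] op 0.5865191117730728 F [-0.2333 -0.167   0.128 ]
shift mm [ 0.2496 -0.2087 97.8394]
lid_knob 0.66 472.32 310.88 [0.5746 0.093  0.13  ]
dial_pointer 0.79 316.928 142.12 [0.4292 0.1714 0.058 ]
dial_grip 0.66 317.824 200.07999999999998 [0.4417 0.1305 0.076 ]
```

View pics/w5.png

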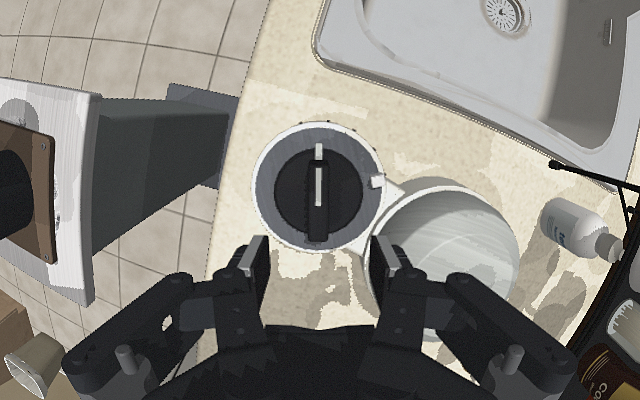

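Wrist view: the bar lies straight along the tool's x at (318,195), midway between the fingers. The tab is at (377,181), and the lid on the right is clear of the fingers.

```bash
python3 - <<'E'
from ang import *
P=pose('wrist')
for pod in ([.442,.129],[.442,.1305]): ang(P,np.array(pod),(377,181),(318,143))
E
python3 -m handwheel '[[[0.05,0,0,0.02,0],[0.05,0,0,0.03,0],[0.05,0,0,0.025,0],[0.05,0,0,0.015,0],[0.05,0,0,0.006,0],[0.05,0,0,0,0],[0.05,0,0,0,0],[0.0,0,0,0,0],[0.0,0,0,0,0],[0.0,0,0,0,0],[0.0,0,0,0,0],[0.0,0,0,0,0]]]' 30; python3 go.py .442 .129 .064
```

```text
tab 50.61734875845544 30.639457190516566
ptr 43.755852574893275 105.71231206174603
tab 49.86960017606071 29.15652091854447
ptr 42.313852058837966 106.26235726317655
time: 14.05
eef_pos: [0.4414, 0.1287, 0.0665]
tcp_rot: [0.6, 0.8, -0.001, -0.0]
contact_force: [-4.8, -1.8, 7.8]
opening: 0.178
finger_force: 30.8
14.05 tcp [0.4414 0.1287 0.0665] yaw of tool y 16.21511695588738 toolz [-0.0015 -0.001  -1.    ] op 0.17776469745909304 F [-4.7745 -1.8094  7.8129]
shift mm [0.148  0.668  2.4818]
```

```bash
python3 -m handwheel '[[[0.0,0,0,-0.001,3],[0.0,0,0,0,5],[0.0,0,0,0,6],[0.0,0,0,0,6],[0.0,0,0,0,6],[0.0,0,0,0,6],[0.0,0,0,0,4],[0.0,0,0,0,0]]]' 40; python3 go.py .442 .129 .064
```

```text
time: 14.72
eef_pos: [0.4408, 0.1287, 0.0666]
tcp_rot: [0.818, 0.575, -0.001, -0.0]
contact_force: [-4.9, -2.6, 2.9]
opening: 0.184
finger_force: 41.3
14.7167 tcp [0.4408 0.1287 0.0666] yaw of tool y -19.84554828281164 toolz [-0.0024 -0.001  -1.    ] op 0.18350132865907892 F [-4.865  -2.5667  2.8786]
shift mm [0.7252 1.0698 2.5584]
```

```bash
python3 -m handwheel '[[[0.0,0,0,0,4],[0.0,0,0,0,6],[0.0,0,0,0,6],[0.0,0,0,0,6],[0.0,0,0,0,6],[0.0,0,0,0,6],[0.0,0,0,0,4],[0.0,0,0,0,2],[0.0,0,0,0,0],[0.0,0,0,0,0],[0.0,0,0,0,0]]]' 40; python3 go.py .442 .129 .064
python3 -m handwheel '[[[0.03,0,0,0,0],[0.05,0,0,0,0],[0.05,0,0,0,0],[0.05,0,0,0,0],[0.05,0,0,-0.01,0],[0.05,0,0,-0.025,0],[0.05,0,0,-0.03,0],[0.05,0,0,-0.03,0],[0.05,0,0,-0.02,0],[0.05,0,0,0,0],[0.05,0,0,0,0],[0.05,0,0,0,0]]]'
python3 - <<'E'
from fit import *
P=pose('wrist'); im=viewer.read_camera('wrist'); cv2.imwrite('pics/w6.png',im)
for n,z in dict(lid_knob=.13,index_plate=.0455,dial_pointer=.058,dial_grip=.076).items():
    for q in viewer.pinpoint('wrist',n)[:2]:
        u,v=q['xy'][0]*640,q['xy'][1]*400; print(n,q['confidence'],u,v,atz('wrist',u,v,z,P))
E
```

```text
time: 15.63
eef_pos: [0.4402, 0.1291, 0.0666]
tcp_rot: [0.965, 0.261, -0.002, -0.0]
contact_force: [-5.9, -0.0, 5.0]
opening: 0.173
finger_force: 41.6
15.6333 tcp [0.4402 0.1291 0.0666] yaw of tool y -59.68432282108753 toolz [-0.0042 -0.0001 -1.    ] op 0.17269646944073525 F [-5.9344 -0.0366  4.9674]
shift mm [1.5358 0.9819 2.5478]
time: 16.63
eef_pos: [0.4411, 0.1289, 0.1806]
tcp_rot: [0.965, 0.26, -0.0, -0.0]
contact_force: [-0.0, -0.0, 0.4]
opening: 0.584
finger_force: 0.0
lid_knob 0.71 460.41600000000005 78.2 [0.5706 0.0967 0.13  ]
dial_pointer 0.84 314.368 143.52 [0.4758 0.1538 0.058 ]
dial_grip 0.6 317.696 195.4 [0.4416 0.1307 0.076 ]
```

View pics/w6.png

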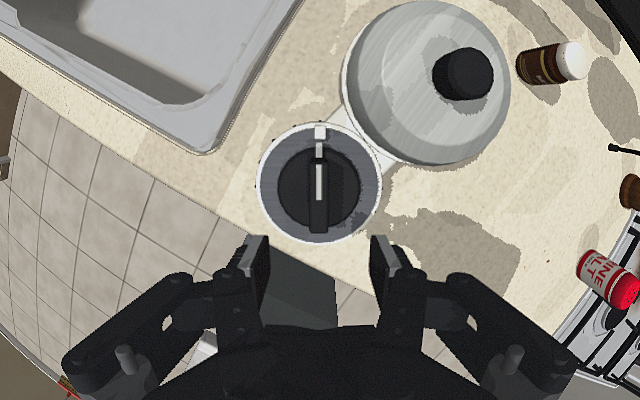

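The pointer nose (319,150) is in line with the tab (320,131) and the dial axis (318,185). The lid is seated and free, and the gripper is clear.

```bash
python3 -c "
from plant import sign_off
print(sign_off())"
```

```text
the job is handed in; nothing more can be done
None
```

I seated the lid level on the cooker and let go of it, then turned the dial clockwise until its pointer lined up with the index tab. The last picture confirms both. I handed the job in at about 17 s with no verdict shown, and the robot never touched the salt, mill or jar.

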